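# Clamp the capped core tube in the bench clamp

## Task

Slide the core tube along the clamp's bed until its end is home against the end stop. Then tighten the red knob clockwise until you feel it bite on the tube (resistance rises sharply), give it about an eighth of a turn (45 degrees) more and no further, and let go, leaving the jar, beaker and wash bottle where they stand.

Things in the scene. Friction and masses are not known exactly. Their poses are not given: they have to be found in the camera images.
- clamp: Blue bench clamp, fixed. Origin on the bench below the tube's axis, in line with the screw; y along the bed to the end stop (roughly away from the robot), x to the robot's right, z up. Bed top z = 20 mm, y -110 to 100, x -42 to 63. Tube axis x = 0, z = 45. Back wall: face x = +25, top z = 64, y -60 to 100. Front lip 6 mm. Post x 39 to 63, y +-22, 117 high, carries the screw over the tube.
- stop_face (a point): Middle of the end stop's flat face, on the tube's axis (clamp x = 0, y = +85 mm, z = 45 mm). The stop is an aluminium block 60 mm wide whose top is at z = 70 mm. Axes as the clamp's: y points into the block.
- tube: White tube, yellow end caps, blue middle band, 50 mm diameter, 190 mm long, about 0.3 kg, lying loose on the bed. Origin at its centre; y along its length towards the end stop. It starts 35 to 65 mm short of the stop, its outer (-y) end hanging beyond the bed. Home when its +y end touches the stop face (centre 95 mm before it). A push of 1 to 4 N slides it.
- knob_grip (a point): Centre of the red bar knob, on the screw's axis. Site z points up out of the knob along the axis, 32 degrees from vertical, leaning to the clamp's -x (the robot's left). Bar 60 mm long along point y, 16 thick along point x, 32 tall along point z. A hub 34 mm across begins 22 mm below this point. Tightens clockwise seen from its top, 1 to 2.6 rad to the bite, advancing 1 mm per rad.
- jaw: Rubber-faced steel jaw, 28 x 44 mm, 12 mm thick, under the screw; it presses the tube into the corner of bed and back wall. Origin: centre of its rubber face. Knob torque: free about 0.05 N m; at the bite it jumps within 0.2 rad to 0.35 to 0.4 N m (felt also at standstill: the red bar sits on a stiff rubber cushion of 3 N m per rad). The knob stays where it is left.
- jar: Closed glass jar with white lid, 68 mm diameter, 70 mm tall, standing loose beside the clamp, on its post side (bystander). Origin at the centre of its underside.
- beaker: Open glass beaker, 72 mm diameter, 85 mm tall, standing loose beyond the end stop (bystander). Origin at the centre of its underside.
- wash_bottle: White plastic bottle with blue cap, 64 mm diameter, 150 mm tall, standing loose beside the clamp, on its post side (bystander). Origin at the centre of its underside.

How it is judged:
By the outcome, as a careful person would: the job done as asked, in the order asked, and still so for the second after the job is handed in, with the robot touching nothing.
It also fails if it takes over 72 s, if anything falls off the work surface, if the arm or the gripper's body presses on something with over 40 N, if the wrist force passes 120 N, or if a joint passes its speed limit or range.

## Robot

A 6-joint arm with a two-finger parallel gripper is mounted at the origin on the work surface. World frame = base frame: x ahead of the robot, y to its left, z up, the work surface at z = 0. Lengths are in m, angles in rad, forces in N, time in s.
With the tool pointing down it reaches from about 0.375 to 0.9 m from the base axis. Payload 3.1 kg.
Tool frame: the origin (TCP) lies midway between the tips of the shut fingers; the grasp point (between the pads) lies 19 mm behind it; x points along the fingers, z is the direction in which the jaws open and shut, and the axes are right-handed (so a half turn about x gives the same grasp; the last joint's range is limited). The gripper opens to 85 mm and grips with 20 to 120 N. Pads are 22 mm wide; open, the fingers measure 114 mm over their backs; the gripper's body (76 mm by 85 mm) begins 54 mm behind the grasp point. The pads swing forward as they close: fully open they stand 13 mm farther back than shut.
Start: joints at [1.054, 0.527, 1.433, -0, 1.181, -0.178], TCP at [0.208, 0.589, 0.231] pointing down, gripper open.
Joint ranges: [-3.08, 3.08], [-0.75, 2.2], [0.22, 2.44], [-1.43, 4.57], [0, 2.65], [-2.85, 2.85]. Speed limits (rad/s): [2.79, 2.79, 3.14, 3.14, 3.14, 3.14].

## Interface

Orientations are given as a unit quaternion [x, y, z, w].
In Python, from station import status, snapshot, camera_params, ticket gives the robot as it stands.
- The arm moves only by the tool arm_command, never from a script. Its argument "series" is a list that holds one entry, the list of rows, each a list of 4 numbers: the shift along the tool's x, y, z in mm, then the turn about the tool's x in rad. A call has 1 to 10 rows; each row shifts and turns the commanded pose from where the row before left it, along the tool's axes as they then stand; what a row does not reach is not made up. A row lasts 1/10 s, in which the tool goes at most 50 mm and 8.59 degrees, less where a joint would pass 70% of its speed; a pose out of reach is approached as far as the arm can. A call is refused whole if a number of a shift passes 50 or a number of a turn 0.15, either way. A call with a gripper value outside its range is refused whole. "jaw" is the opening in per cent of the stroke, from 0 (shut) to 100 (fully open), set as the call begins (left out, the last holds). The fingers move at their own pace and stop on an object; "force" is the grip in N (left out, the last holds). Time passes only in rows, so rows that do not move let the fingers close. It gives the time, the measured TCP pose, the force and the opening at its end, in the units of the state.
- status.sense(): the state, without advancing time (a new reading comes with each control period).
- snapshot(name): name is "scene" or "top"; returns the picture (384x512x3 uint8, red, green, blue); there is no depth.
- camera_params(name): a dict with "fovy" (degrees; the focal length in pixels is half the picture's height over the tangent of half this angle, whatever the lens; pixels are square), "cx", "cy" (the principal point, pixels), "k1" (the pictures are not rectified: a ray, as slopes to the right and down, at radius r is drawn at 1 + k1 r^2 times it, then the intrinsics apply), "extrinsics" (4x4, takes a point from camera to world coordinates). Camera axes: x right, y down, z forward; pixel columns grow to the right and rows downward; lengths in m; the calibration is good to about 2 mm. A picture is of the moment at which its call begins. camera_params takes no time and is no camera call.
- ticket.sign_off(): hands the job in, once; it reports no verdict.
The state is a dict: "t": time; "q": joint angles; "qd": joint speeds; "tau": joint torques, N m; "tcp_pos": TCP position; "tool_rot": TCP orientation; "force": force on the tool from outside, world axes, zero at the start; "ft_torque": the same for the moment, N m; "finger_gap": opening from 0.0 (shut) to 1.0 (fully open).
Only numpy, scipy, OpenCV 4.12 (cv2) and the standard library are available. Lean on these libraries where they do the work, as an engineer would, in place of code of your own. Each camera call takes 0.05 s, during which the arm holds its last target. There are 200 camera calls.

## Working session

There is one attempt and no reset: what is moved stays moved. The work goes in short steps, Python scripts to look and compute and a tool call to move; the robot and the scene stay as the last step left them, time stands still between calls to the robot, and variables do not carry over. Pictures are saved under pics/ and viewed, about 8 in all and at most 12, crops included, and the job is handed in when it is done.

Besides the shell and the picture viewer there is one more tool, called after "Request:" in YAML: its name, and indented under it one key for each argument. arm_command: Moves the arm, as the interface text tells. Its arguments: {"type":"object","properties":{"series":{"type":"array"},"jaw":{"type":"number"},"force":{"type":"number"}},"required":["series"]}

```bash
ls; mkdir -p pics
python3 - <<'E'
from station import status,snapshot,camera_params
import cv2,numpy as np
s=status.sense();print(s)
for n in("scene","top"):
    im=snapshot(n);cv2.imwrite(f"pics/{n}0.png",im[...,::-1]);p=camera_params(n);print(n,p)
a=cv2.imread("pics/scene0.png");b=cv2.imread("pics/top0.png")
E
```

```text
pics
{'t': 0.0, 'q': array([ 1.05354409e+00,  5.28473400e-01,  1.43390433e+00, -4.65870214e-06,
        1.18140148e+00, -1.78479305e-01]), 'qd': array([-0.00038218,  0.00203479,  0.00031861, -0.00059367,  0.00090227,
       -0.00063839]), 'tau': array([-4.19251965e-04, -4.42352128e+01, -1.78020072e+01, -3.61853636e-04,
        8.24505201e-03, -2.29346441e-06]), 'tcp_pos': array([0.2073066 , 0.58885627, 0.23032853]), 'tool_rot': array([-0.40888457,  0.57783189,  0.40822671,  0.5764327 ]), 'force': array([-0.6619956 , -0.58917971,  0.48795818]), 'ft_torque': array([ 0.08323562, -0.03421982,  0.00945684]), 'finger_gap': 1.0016465665698422}
scene {'fovy': 55.03704946447442, 'cx': 253.6643464208196, 'cy': 192.95519800958476, 'k1': -0.10731528443169472, 'extrinsics': array([[-0.52591973,  0.74022402, -0.41889955,  0.93256293],
       [ 0.85050717,  0.45376853, -0.26595427,  0.12762593],
       [-0.00678231, -0.49614767, -0.86821166,  0.71570506],
       [ 0.        ,  0.        ,  0.        ,  1.        ]])}
top {'fovy': 49.54527552085865, 'cx': 256.0333652428627, 'cy': 193.07078808666694, 'k1': -0.14418277158431475, 'extrinsics': array([[ 0.0134758 , -0.98745239,  0.15734095,  0.51254783],
       [-0.99984148, -0.01147573,  0.01361326, -0.06922679],
       [-0.01163685, -0.15749946, -0.98745051,  0.76957863],
       [ 0.        ,  0.        ,  0.        ,  1.        ]])}
```

View pics/scene0.png

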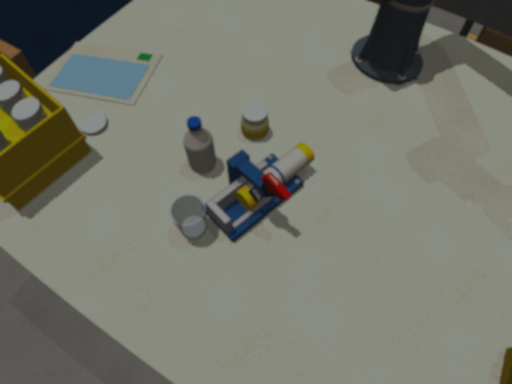

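View pics/top0.png

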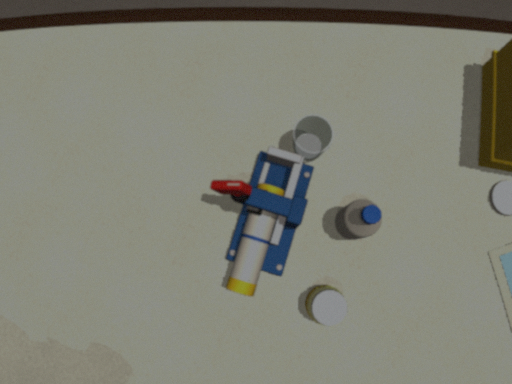

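The scene view shows the clamp around (255,195) with the knob at (275,187). In the top view, the tube runs from the near cap (242,288) to the far cap (270,190), the red knob is at (232,187), the jar at (327,305), the bottle at (365,217) and the beaker at (312,137).

```bash
cat > h.py <<'E'
import numpy as np,cv2
from station import camera_params
def cam(n):
    p=camera_params(n);f=192/np.tan(np.radians(p['fovy']/2))
    return p,f,np.array(p['extrinsics'])
def ray(n,uv):
    p,f,E=cam(n);d=np.array([(uv[0]-p['cx'])/f,(uv[1]-p['cy'])/f]);u=d.copy()
    for _ in range(20): u=d/(1+p['k1']*(u@u))
    v=E[:3,:3]@np.r_[u,1];return E[:3,3],v/np.linalg.norm(v)
def onz(n,uv,z):
    o,v=ray(n,uv);return o+v*(z-o[2])/v[2]
def tri(a,b):
    (o1,v1),(o2,v2)=ray("scene",a),ray("top",b)
    s=np.linalg.lstsq(np.c_[v1,-v2],o2-o1,rcond=None)[0]
    p,q=o1+v1*s[0],o2+v2*s[1];return (p+q)/2,np.linalg.norm(p-q)
def proj(n,P):
    p,f,E=cam(n);c=E[:3,:3].T@(np.asarray(P)-E[:3,3]);u=c[:2]/c[2];u=u*(1+p['k1']*(u@u))
    return u*f+[p['cx'],p['cy']]
E
python3 - <<'E'
import cv2,numpy as np
a=cv2.imread("pics/scene0.png")[130:250,190:330];b=cv2.imread("pics/top0.png")[140:310,190:330]
cv2.imwrite("pics/sc.png",cv2.resize(a,None,fx=5,fy=5,interpolation=cv2.INTER_CUBIC))
cv2.imwrite("pics/tc.png",cv2.resize(b,None,fx=3.5,fy=3.5,interpolation=cv2.INTER_CUBIC))
E
```

```text
(no output)
```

View pics/sc.png

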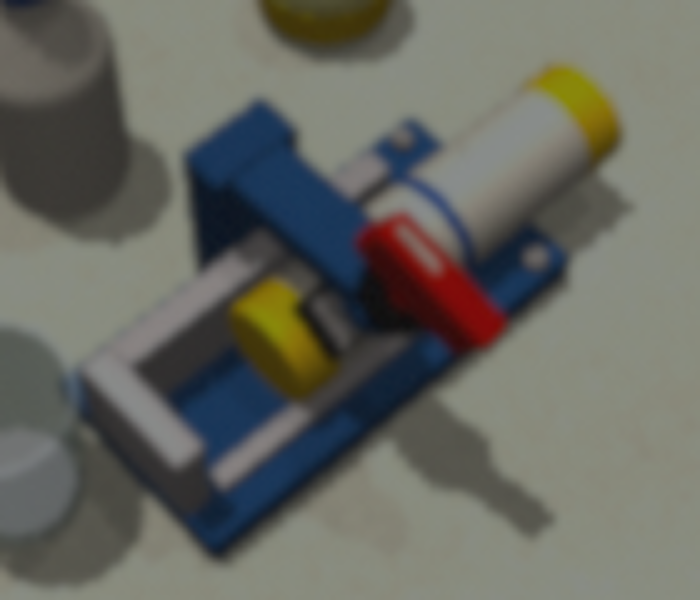

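View pics/tc.png

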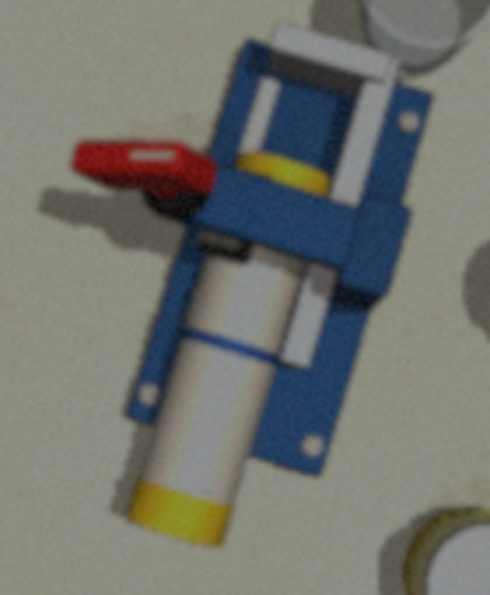

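```bash
cat >> h.py <<'E'
def sc(p): return (np.array(p)+.5)/5-.5+[190,130]
def tc(p): return (np.array(p)+.5)/3.5-.5+[190,140]
def red(im): 
    h=cv2.cvtColor(im,cv2.COLOR_BGR2HSV);return (((h[...,0]<8)|(h[...,0]>172))&(h[...,1]>150)&(h[...,2]>60)).astype(np.uint8)
def yel(im):
    h=cv2.cvtColor(im,cv2.COLOR_BGR2HSV);return ((abs(h[...,0].astype(int)-27)<7)&(h[...,1]>170)&(h[...,2]>60)).astype(np.uint8)
E
python3 - <<'E'
from h import *
from scipy.optimize import least_squares
top=[((-42,100,20),(250,42)),((63,100,20),(432,92)),((-42,-110,20),(127,418)),((63,-110,20),(318,475)),((-30,85,70),(270,50)),((30,85,70),(388,82))]
scn=[((30,85,70),(88,372)),((-30,85,70),(183,470)),((-42,-110,20),(566,262)),((-42,100,20),(213,525))]
def T(v,P):
    c,s=np.cos(v[2]),np.sin(v[2]);P=np.array(P)/1e3
    return np.array([v[0]+c*P[0]-s*P[1],v[1]+s*P[0]+c*P[1],P[2]])
def res(v):
    return np.concatenate([proj("top",T(v,P))-tc(p) for P,p in top]+[proj("scene",T(v,P))-sc(p) for P,p in scn])
r=least_squares(res,[.5,0,-1.8],loss='soft_l1');print(r.x,np.degrees(r.x[2]));print(r.fun.reshape(-1,2).round(1))
v=r.x
R=np.array([[np.cos(v[2]),-np.sin(v[2]),0],[np.sin(v[2]),np.cos(v[2]),0],[0,0,1]]);o=np.r_[v[:2],0]
np.save("clamp.npy",np.c_[R,o])
a=cv2.imread("pics/scene0.png");b=cv2.imread("pics/top0.png")
cs=[]
for n,im in(("scene",a),("top",b)):
    m=red(im);m=cv2.morphologyEx(m,cv2.MORPH_OPEN,np.ones((2,2)));k,l,st,c=cv2.connectedComponentsWithStats(m)
    i=1+np.argmax(st[1:,4]);print(n,st[i],c[i]);cs.append(c[i])
    ct=max(cv2.findContours((l==i).astype(np.uint8),0,2)[0],key=len);print(cv2.minAreaRect(ct))
    my=yel(im);k,l,st,c=cv2.connectedComponentsWithStats(my);print([(st[i].tolist(),c[i].round(1)) for i in range(1,k) if st[i,4]>40])
P,e=tri(*cs);print("knob",P,e,(R.T@(P-o)*1e3).round(1))
# knob bar ends by eye: white stripe ends
for s_,t_ in(((402,228),(175,155)),((432,268),(132,155))):
    P,e=tri(sc(s_),tc(t_));print(P,e,(R.T@(P-o)*1e3).round(1))
for n,q,h in(("jar",(327,306),.07),("bottle",(371,214),.15),("beaker",(312,134),.085)):
    P=onz("top",q,h);print(n,P,(R.T@(P-o)*1e3).round())
# outer end of tube
print("tube outer top edge",(R.T@(onz("top",tc((172,543)),.045)-o)*1e3).round(1))
for q in((185,330),(278,360)):print("band",(R.T@(onz("top",tc(q),.045)-o)*1e3).round(1))
E
```

```text
[ 0.60614032 -0.07917699 -1.86963834] -107.12238615667691
[[ 0.7 -2.1]
 [ 2.8  0.5]
 [ 0.  -0.9]
 [ 1.5  1.1]
 [-1.  -1.9]
 [-1.6 -0.7]
 [ 4.7 -4. ]
 [ 4.7 -3.2]
 [ 0.9 -0.8]
 [-1.7  4.8]]
scene [263 175  29  25 227] [278.63876652 188.03964758]
((277.4620056152344, 186.4894256591797), (32.83943557739258, 9.781208992004395), 42.137596130371094)
[([0, 53, 90, 156, 6113], array([ 34.2, 143.1])), ([243, 129, 24, 9, 99], array([254.8, 133.9])), ([297, 144, 16, 17, 123], array([306.2, 150.7])), ([236, 186, 21, 23, 275], array([245.7, 197.3])), ([501, 349, 11, 35, 233], array([506.8, 366.9]))]
top [212 182  40  14 332] [231.98192771 187.61746988]
((231.93231201171875, 186.7576446533203), (39.45086669921875, 12.09298038482666), 7.594643592834473)
[([489, 51, 23, 118, 696], array([495.3, 115.9])), ([258, 185, 26, 10, 122], array([271.7, 188.9])), ([227, 278, 28, 17, 283], array([240.5, 286.4]))]
knob [ 0.62057448 -0.02000837  0.13409942] 0.006622316432540304 [-60.8  -3.6 134.1]
[ 0.62179068 -0.03585902  0.16593479] 0.0014946863638700247 [-46.    2.2 165.9]
[ 0.6243256  -0.01898331  0.15635469] 0.003147273428286064 [-62.9  -0.3 156.4]
jar [ 0.43634277 -0.17945391  0.07      ] [ 146. -133.   70.]
bottle [ 0.58131597 -0.23456375  0.15      ] [156.  22. 150.]
beaker [ 0.72513759 -0.15422109  0.085     ] [ 37. 136.  85.]
tube outer top edge [   0.6 -161.9   45. ]
band [-25.8 -60.7  45. ]
band [ 22.7 -60.7  45. ]
```

Run:
```python
from h import *
from scipy.optimize import least_squares
top=[((-42,100,20),(248,42)),((63,100,20),(432,92)),((-42,-110,20),(126,418)),((63,-110,20),(320,475)),((-30,85,70),(270,50)),((30,85,70),(388,82))]
scn=[((30,85,70),(130,352)),((-30,85,70),(205,448)),((-42,-110,20),(566,262)),((39,-22,117),(292,140)),((63,-22,117),(262,98))]
def T(v,P):
    c,s=np.cos(v[2]),np.sin(v[2]);P=np.array(P)/1e3
    return np.array([v[0]+c*P[0]-s*P[1],v[1]+s*P[0]+c*P[1],P[2]])
def res(v):
    return np.concatenate([proj("top",T(v,P))-tc(p) for P,p in top]+[proj("scene",T(v,P))-sc(p) for P,p in scn])
r=least_squares(res,[.5,0,-1.8],loss='soft_l1');print(r.x,np.degrees(r.x[2]));print(r.fun.reshape(-1,2).round(1))
v=r.x
R=np.array([[np.cos(v[2]),-np.sin(v[2]),0],[np.sin(v[2]),np.cos(v[2]),0],[0,0,1]]);o=np.r_[v[:2],0]
np.save("clamp.npy",np.c_[R,o])
C=lambda P:(R.T@(np.array(P)-o)*1e3).round(1)
for q in((142,487),(232,510)):print("cap edge",C(onz("top",tc(q),.045)))
print("tube outer",C(onz("top",tc((172,543)),.045)))
for q in((185,330),(278,360)):print("band",C(onz("top",tc(q),.045)))
# knob: top-face corners of bar: project scene & top
for nm,s_,t_ in(("end post-side",(402,228),(175,155)),("white end outer",(432,268),(132,155)),("bar outer far top",(505,322),(78,150))):
    P,e=tri(sc(s_),tc(t_));print(nm,e,C(P))
for s in(100,110,120,130,140):
    K=np.array([-s*np.sin(np.radians(32)),0,45+s*np.cos(np.radians(32))])
    W=o+R@K/1e3;print(s,W.round(3),proj("top",W).round(1),proj("scene",W).round(1))
```

```text
[ 0.60567025 -0.07846529 -1.86877638] -107.07299921066968
[[ 0.9 -1.9]
 [ 2.4  0.7]
 [-0.1 -0.6]
 [ 0.5  1.3]
 [-1.4 -1.6]
 [-2.  -0.5]
 [-3.3  0. ]
 [ 0.8  1.2]
 [ 1.3 -0.8]
 [ 1.4 -3. ]
 [-0.3 -1.9]]
cap edge [ -21.5 -139.9   45. ]
cap edge [  24.  -136.9   45. ]
tube outer [   1.  -161.3   45. ]
band [-25.3 -60.   45. ]
band [ 23.2 -60.   45. ]
end post-side 0.0014946863638700247 [-45.5   2.9 165.9]
white end outer 0.003147273428286064 [-62.3   0.4 156.4]
bar outer far top 0.0038848452096968034 [-89.4  -5.6 146.9]
100 [ 0.621 -0.028  0.13 ] [235.2 188.6] [272.9 187.4]
110 [ 0.623 -0.023  0.138] [231.6 186.6] [275.  186.9]
120 [ 0.624 -0.018  0.147] [227.9 184.6] [277.3 186.4]
130 [ 0.626 -0.013  0.155] [224.2 182.6] [279.5 185.9]
140 [ 0.627 -0.008  0.164] [220.3 180.4] [281.9 185.3]
```

Measured: the clamp's yaw, a tube gap of about 55 mm, and a knob centre near clamp (-59, 0, 140). The tool stays vertical, so I'll push both the tube and the knob's bar with shut fingers.

```bash
cat >> h.py <<'E'
from station import status
from scipy.spatial.transform import Rotation as Ro
M=np.load("clamp.npy");R,o=M[:,:3],M[:,3]
def now():
    s=status.sense();T=Ro.from_quat(s['tool_rot']).as_matrix()
    print("t",round(s['t'],2),"clamp mm",(R.T@(s['tcp_pos']-o)*1e3).round(1),"yawz err to -x",round(np.degrees(np.arctan2(*( (R.T@T[:,2])[[1,0]]*-1))),1),
     "F",(R.T@s['force']).round(1),"M",(R.T@s['ft_torque']).round(3),"q",s['q'].round(2),"gap",round(s['finger_gap'],2))
    return s,T
def go(P):
    s,T=now();d=T.T@(o+R@np.array(P)/1e3-s['tcp_pos'])*1e3;print("to",P,"tool shift",d.round(1))
E
python3 - <<'E'
from h import *
go((0,-190,230));go((0,-190,38))
E
```

```text
t 0.1 clamp mm [-521.  -576.7  230.4] yawz err to -x -2.3 F [ 0.7 -0.5 -0.2] M [-0.043  0.028  0.009] q [ 1.05  0.53  1.43 -0.    1.18 -0.18] gap 1.0
to (0, -190, 230) tool shift [   1.3 -407.6 -504.8]
t 0.1 clamp mm [-521.  -576.7  230.4] yawz err to -x -2.3 F [ 0.7 -0.5 -0.2] M [-0.043  0.028  0.009] q [ 1.05  0.53  1.43 -0.    1.18 -0.18] gap 1.0
to (0, -190, 38) tool shift [ 193.3 -407.7 -504.4]
```

Request:
arm_command:
  series:
    - [[0,-31,-38.5,0],[0,-31,-38.5,0],[0,-31,-38.5,0],[0,-31,-38.5,0],[0,-31,-38.5,0],[0,-31,-38.5,0],[0,-31,-38.5,0],[0,-31,-38.5,0],[0,-31,-38.5,0],[0,-31,-38.5,0]]
  jaw: 0
  force: 60

```text
t: 1.1
tcp_pos: [0.3722, 0.1215, 0.2313]
tool_rot: [-0.409, 0.577, 0.409, 0.577]
force: [1.1, 1.1, 0.6]
finger_gap: 0.004
```

```bash
python3 -c "
from h import *
go((0,-190,38))"
```

```text
t 1.1 clamp mm [-122.6 -281.9  231.3] yawz err to -x -2.3 F [-1.3  0.7  0.6] M [0.022 0.032 0.055] q [ 0.03  0.21  1.98  0.    0.95 -1.2 ] gap 0.0
to (0, -190, 38) tool shift [ 193.3  -96.7 -118.8]
```

Request:
arm_command:
  series:
    - [[0,-32,-38,0],[0,-32,-38,0],[0,-32,-38,0],[20,0,-4,-0.04],[45,0,0,0],[45,0,0,0],[45,0,0,0],[38,0,0,0],[0,0,0,0]]

```text
t: 2.0
tcp_pos: [0.4201, -0.019, 0.0337]
tool_rot: [-0.416, 0.571, 0.423, 0.566]
force: [0.1, -0.8, 0.9]
finger_gap: -0.002
```

```bash
python3 -c "
from h import *
go((0,-180,38))"
```

```text
t 2.0 clamp mm [  -2.3 -194.9   33.7] yawz err to -x -0.1 F [0.7 0.3 0.9] M [0.028 0.004 0.024] q [-0.31  0.67  2.08 -0.    0.41 -1.58] gap -0.0
to (0, -180, 38) tool shift [ -4.5 -14.8  -2.3]
```

Request:
arm_command:
  series:
    - [[-4,-8,-2,0],[0,-8,0,0],[0,-8,0,0],[0,-8,0,0],[0,-8,0,0],[0,-6,0,0],[0,-6,0,0],[0,-6,0,0],[0,-6,0,0]]

```text
t: 2.9
tcp_pos: [0.4839, -0.0405, 0.0422]
tool_rot: [-0.42, 0.569, 0.42, 0.569]
force: [-2.4, 1.9, 1.5]
finger_gap: -0.0
```

```bash
python3 -c "
from h import *
go((0,-116,38))"
```

```text
t 2.9 clamp mm [  -0.5 -127.6   42.2] yawz err to -x -0.0 F [-1.1 -2.8  1.5] M [-0.368  0.161  0.02 ] q [-0.31  0.68  1.92  0.    0.55 -1.59] gap -0.0
to (0, -116, 38) tool shift [  4.2 -11.6  -0.5]
```

Tube force is about 3 N, so it is sliding. I'll go slower now.

Request:
arm_command:
  series:
    - [[0,-2,0,0],[0,-2,0,0],[0,-2,0,0],[0,-1,0,0],[0,0,0,0]]

```text
t: 3.4
tcp_pos: [0.4912, -0.0429, 0.0423]
tool_rot: [-0.42, 0.569, 0.42, 0.569]
force: [-1.2, 0.5, 0.0]
finger_gap: -0.0
```

Request:
arm_command:
  series:
    - [[0,-1,0,0],[0,-1,0,0],[0,0,0,0]]

```text
t: 3.7
tcp_pos: [0.4931, -0.0435, 0.0423]
tool_rot: [-0.42, 0.569, 0.42, 0.569]
force: [-0.6, 0.7, -0.6]
finger_gap: 0.002
```

Request:
arm_command:
  series:
    - [[0,-1,0,0],[0,-1,0,0],[0,0,0,0]]

```text
t: 4.0
tcp_pos: [0.4939, -0.0437, 0.0423]
tool_rot: [-0.42, 0.569, 0.42, 0.569]
force: [-2.6, 0.7, 1.0]
finger_gap: -0.001
```

Request:
arm_command:
  series:
    - [[0,-1,0,0],[0,-1,0,0],[0,0,0,0]]

```text
t: 4.3
tcp_pos: [0.4939, -0.0436, 0.0422]
tool_rot: [-0.419, 0.57, 0.422, 0.568]
force: [-6.6, 0.5, 4.2]
finger_gap: 0.001
```

```bash
python3 -c "
from h import *
go((0,-116,38))"
```

```text
t 4.3 clamp mm [  -0.5 -117.1   42.2] yawz err to -x -0.0 F [ 1.5 -6.5  4.2] M [-0.911 -0.039  0.059] q [-0.31  0.68  1.89 -0.    0.57 -1.59] gap 0.0
to (0, -116, 38) tool shift [ 4.2 -1.1 -0.5]
```

Request:
arm_command:
  series:
    - [[0,-1,0,0],[0,-1,0,0],[0,0,0,0]]

```text
t: 4.6
tcp_pos: [0.4939, -0.0436, 0.0421]
tool_rot: [-0.417, 0.571, 0.423, 0.567]
force: [-9.2, 2.5, 6.4]
finger_gap: 0.0
```

Request:
arm_command:
  series:
    - [[0,8,0,0],[0,30,0,0],[0,30,0,0],[-40,0,0,0],[-40,0,0,0],[-40,0,0,0],[-40,0,0,0],[0,0,0,0]]

```text
t: 5.4
tcp_pos: [0.4384, -0.0266, 0.2074]
tool_rot: [-0.425, 0.565, 0.415, 0.572]
force: [1.0, 0.3, -0.4]
finger_gap: -0.002
```

Run:
```python
from h import *
from station import snapshot
go((-85,-40,210))
ims={}
for n in("scene","top"):
    im=snapshot(n)[...,::-1].copy();ims[n]=im;cv2.imwrite(f"pics/{n}1.png",im)
a=cv2.resize(ims["scene"][145:225,200:330],None,fx=5,fy=5,interpolation=2)
b=cv2.resize(ims["top"][140:300,190:300],None,fx=3.6,fy=3.6,interpolation=2)
cv2.imwrite("pics/both.png",np.hstack([cv2.copyMakeBorder(a[:,:],0,576-400,0,0,0),b])[:, :1046]);print(a.shape,b.shape)
w=np.hstack([cv2.resize(ims["scene"][150:220,230:310],None,fx=5,fy=5,interpolation=2),cv2.resize(ims["top"][150:220,200:280],None,fx=5,fy=5,interpolation=2)])
cv2.imwrite("pics/k1.png",w)
m=yel(ims["top"]);k,l,st,c=cv2.connectedComponentsWithStats(m);print([(st[i].tolist(),c[i].round(1)) for i in range(1,k) if st[i,4]>40])
```

```text
t 5.4 clamp mm [  -0.5 -175.1  207.4] yawz err to -x -0.0 F [-0.6  0.9 -0.4] M [ 0.059 -0.    -0.001] q [-0.32  0.31  1.92  0.    0.9  -1.59] gap -0.0
to (-85, -40, 210) tool shift [  -0.4 -135.1   84.6]
(400, 650, 3) (576, 396, 3)
[([481, 51, 31, 120, 1031], array([496.4, 119.8])), ([502, 69, 10, 15, 45], array([507.2,  75.3])), ([265, 156, 27, 18, 256], array([278.6, 163.4])), ([236, 249, 28, 18, 297], array([249.6, 257.8]))]
```

View pics/k1.png

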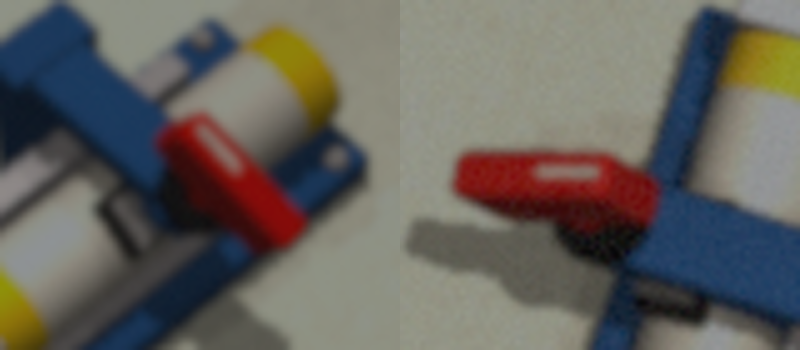

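The left half (scene) shows the bar running from (180,130) to (285,230), with the white stripe from (203,125) to (240,170). In the right half (top view) the bar runs from (455,170) to (655,190).

```bash
cat >> h.py <<'E'
c32,s32=np.cos(np.radians(32)),np.sin(np.radians(32))
A=np.array([-s32,0,c32]);D=np.array([-c32,0,-s32]);E2=np.array([0,-1.,0])
def onplane(n,uv,s):  # returns (along D, along E2) mm on plane at s mm up the screw axis
    p,v=ray(n,uv);p=R.T@(p-o)*1e3-[0,0,45];v=R.T@v
    q=p+v*(s-p@A)/(v@A);return np.array([q@D,q@E2])
E
python3 - <<'E'
from h import *
f=lambda p,off:(np.array(p)+.5)/5-.5+off
S=[("stripe a",(205,128)),("stripe b",(238,170)),("topedge post",(207,112)),("topedge out",(303,213)),("loweredge post",(165,135))]
Tp=[("stripe a",(200,172)),("stripe b",(137,172)),("topedge out",(65,153)),("topedge post",(215,155))]
for s in(120,128,136):
  print(s)
  for n,p in S: print(" S",n,onplane("scene",f(p,[230,150]),s).round(1))
  for n,p in Tp: print(" T",n,onplane("top",f(p,[200,150]),s).round(1))
E
```

```text
120
 S stripe a [-23.4   1.5]
 S stripe b [-4.1  2.9]
 S topedge post [-27.6   5.6]
 S topedge out [23.2 14.7]
 S loweredge post [-30.1 -12.8]
 T stripe a [-21.   -4.6]
 T stripe b [ 2.2 -0.6]
 T topedge out [32.4 -1.9]
 T topedge post [-24.4 -10.5]
128
 S stripe a [-24.6  -1.9]
 S stripe b [-5.4 -0.4]
 S topedge post [-28.7   2.2]
 S topedge out [21.4 11.2]
 S loweredge post [-31.1 -15.9]
 T stripe a [-27.2  -3. ]
 T stripe b [-4.5  0.9]
 T topedge out [25.3 -0.3]
 T topedge post [-30.5  -8.8]
136
 S stripe a [-25.7  -5.3]
 S stripe b [-6.8 -3.8]
 S topedge post [-29.7  -1.2]
 S topedge out [19.7  7.6]
 S loweredge post [-32.1 -19.1]
 T stripe a [-33.5  -1.4]
 T stripe b [-11.1   2.4]
 T topedge out [18.2  1.2]
 T topedge post [-36.7  -7.2]
```

```bash
cat >> h.py <<'E'
K=np.array([-58,0,140.5]);RR=23.
def nom(deg):  # nominal TCP (clamp) and clockwise yaw from tool z=-x when pushing at knob angle deg
    f=np.radians(deg);b=np.cos(f)*D+np.sin(f)*E2;n=-np.sin(f)*D+np.cos(f)*E2
    th=np.unwrap([0,np.arctan2(-np.sin(f),c32*np.cos(f))])[1]
    if th<-1.5: th+=2*np.pi
    p=np.array([-np.sin(th),-np.cos(th),0])
    w=8*abs(n@p)+16*abs(A@p)
    return K+RR*b+p*(w+11)+[0,0,-2-max(0,np.radians(10-deg))],th
def Tof(th): # tool axes in clamp
    z=np.array([-np.cos(th),np.sin(th),0]);x=np.array([0,0,-1.]);return np.c_[x,np.cross(z,x),z]
def rows(degs):
    out=[]
    for a,b in zip(degs[:-1],degs[1:]):
        (pa,ta),(pb,tb)=nom(a),nom(b);out.append([*(Tof(ta).T@(pb-pa)).round(1).tolist(),round(float(tb-ta),3)])
    print(out)
def feel():
    s,T=now();F=R.T@s['force'];p=R.T@(s['tcp_pos']-o)*1e3;th=np.arctan2(*((R.T@T[:,2])*[-1,1,1])[[1,0]])
    cp=p-11*T_y(th)-K; tq=np.cross(cp/1e3,F)@A  # + = knob resists
    # bar angle whose nominal flush contact matches the measured TCP (signed distance along push normal)
    from scipy.optimize import brentq
    g=lambda d:(lambda q:float((p-q[0])@Tof(q[1])[:,1]))(nom(d))
    ds=np.arange(40,-200,-2.);v=[g(d) for d in ds];i=int(np.argmin(np.abs(v)));print("th deg",round(np.degrees(th),1),"bar angle",ds[i],v[i],"torque",round(float(tq),3))
def T_y(th): return Tof(th)[:,1]
E
python3 - <<'E'
from h import *
for d in(25,10,0,-45,-90,-135,-180):
    q,t=nom(d);print(d,q.round(1),round(float(np.degrees(t)),1))
q,t=nom(30);go((*q[:2],210));go(q);print(t)
E
```

```text
25 [-64.7 -29.7 127.5] -28.8
10 [-73.  -24.2 126.5] -11.7
0 [-77.5 -19.  126.1] 0.0
-45 [-90.7   0.2 128.9] 49.7
-90 [-84.3  23.  136.8] 90.0
-135 [-63.1  32.3 144.6] 130.3
-180 [-38.5  19.  147.4] 180.0
t 5.5 clamp mm [  -0.4 -178.8  203.4] yawz err to -x -0.0 F [ 0.8 -0.7 -0. ] M [-0.021  0.03   0.018] q [-0.32  0.32  1.92 -0.    0.89 -1.59] gap -0.0
to (np.float64(-61.719091712401976), np.float64(-30.849068341528913), 210) tool shift [  -5.7 -147.9   61.4]
t 5.5 clamp mm [  -0.4 -178.8  203.4] yawz err to -x -0.0 F [ 0.8 -0.7 -0. ] M [-0.021  0.03   0.018] q [-0.32  0.32  1.92 -0.    0.89 -1.59] gap -0.0
to [-61.71909171 -30.84906834 127.94475847] tool shift [  76.3 -147.4   61.4]
-0.5977227958172231
```

Request:
arm_command:
  series:
    - [[0,-35.2,17.5,0],[0,-35.2,17.5,0],[0,-35.2,17.5,0],[0,-35.2,17.3,0],[0,0,0,-0.102],[0,0,0,-0.102],[26,0,0,0],[26,0,0,0],[25,0,0,0],[0,0,0,0]]

```text
t: 6.5
tcp_pos: [0.5848, 0.0008, 0.1198]
tool_rot: [-0.473, 0.526, 0.479, 0.521]
force: [0.1, -0.2, -1.1]
finger_gap: -0.002
```

Run:
```python
from h import *
feel()
go(nom(10)[0].tolist())
rows([10,5,0,-5,-10,-15,-20,-25,-30])
rows([-30,-35,-40,-45,-50])
```

```text
t 6.5 clamp mm [-69.6 -43.2 119.8] yawz err to -x 11.6 F [ 0.2  0.1 -1.1] M [-0.015 -0.03  -0.065] q [-0.19  0.62  1.62 -0.    0.9  -1.67] gap -0.0
th deg -11.6 bar angle -66.0 0.246012748346768 torque -0.016
t 6.5 clamp mm [-69.6 -43.2 119.8] yawz err to -x 11.6 F [ 0.2  0.1 -1.1] M [-0.015 -0.03  -0.065] q [-0.19  0.62  1.62 -0.    0.9  -1.67] gap -0.0
to [-72.99914968791951, -24.240207348770287, 126.49702220259013] tool shift [ -6.9 -19.2  -0.5]
[[0.2, -2.9, 1.8, 0.102], [0.1, -3.0, 1.8, 0.103], [0.0, -1.3, 2.0, 0.103], [-0.1, -1.3, 2.1, 0.102], [-0.1, -1.3, 2.2, 0.101], [-0.2, -1.4, 2.3, 0.099], [-0.3, -1.4, 2.4, 0.097], [-0.4, -1.5, 2.4, 0.095]]
[[-0.5, -1.5, 2.4, 0.092], [-0.6, -1.5, 2.4, 0.09], [-0.6, -1.6, 2.4, 0.087], [-0.7, -1.6, 2.4, 0.085]]
```

Request:
arm_command:
  series:
    - [[-7,-5,0,0],[0,-5,0,0],[0,-3,0,0],[0,-3,0,0],[0,-3,0,0],[0,0,0,0]]

```text
t: 7.1
tcp_pos: [0.6067, -0.0013, 0.1326]
tool_rot: [-0.475, 0.523, 0.476, 0.523]
force: [-3.6, 0.6, 2.4]
finger_gap: -0.002
```

Run:
```python
s=open('h.py').read()
s=s.replace("ds=np.arange(40,-200,-2.);v","ds=np.arange(40,-215,-1.);ds=np.array([d for d in ds if abs(np.degrees(nom(d)[1]-th))<30]);v")
open('h.py','w').write(s)
from h import *
feel()
```

```text
t 7.1 clamp mm [-74.1 -21.7 132.6] yawz err to -x 11.6 F [ 0.5 -3.6  2.4] M [-0.403 -0.037 -0.002] q [-0.19  0.63  1.57  0.    0.95 -1.66] gap -0.0
th deg -11.6 bar angle 5.0 0.029860898764488802 torque 0.09
```

Request:
arm_command:
  series:
    - [[3,0,0,0],[3,-1,0,0],[0.2,-2.9,1.8,0.102],[0.1,-3.0,1.8,0.103],[0,-1.3,2.0,0.103],[-0.1,-1.3,2.1,0.102],[-0.1,-1.3,2.2,0.101],[0,0,0,0]]

```text
t: 7.9
tcp_pos: [0.6192, 0.0058, 0.1249]
tool_rot: [-0.327, 0.627, 0.329, 0.625]
force: [-3.9, 1.2, -0.8]
finger_gap: 0.0
```

Run:
```python
from h import *
feel();print(nom(-15))
```

```text
t 7.9 clamp mm [-84.5 -11.8 124.9] yawz err to -x -17.6 F [ 0.  -4.1 -0.8] M [-0.654 -0.046 -0.032] q [-0.17  0.65  1.54  0.    0.96 -1.14] gap 0.0
th deg 17.6 bar angle -24.0 0.08128129860042066 torque 0.113
(array([-83.30347847, -14.50226597, 126.29082551]), np.float64(0.30603383669039347))
```

Request:
arm_command:
  series:
    - [[-0.2,-1.4,2.3,0.099],[-0.3,-1.4,2.4,0.097],[-0.4,-1.5,2.4,0.095],[-0.5,-1.5,2.4,0.092],[-0.6,-1.5,2.4,0.09],[0,0,0,0]]

```text
t: 8.5
tcp_pos: [0.6346, 0.0085, 0.1278]
tool_rot: [-0.173, 0.685, 0.173, 0.686]
force: [-1.9, 1.5, -0.9]
finger_gap: 0.001
```

Run:
```python
from h import *
feel();print(nom(-40))
rows([-40,-44,-48,-52]);rows([-52,-56,-60,-64]);rows([-64,-68,-72,-76]);rows([-76,-80,-84,-88])
```

```text
t 8.5 clamp mm [-91.6   2.2 127.8] yawz err to -x -44.6 F [-0.9 -2.3 -0.9] M [-0.361  0.158 -0.034] q [-0.16  0.66  1.5   0.    0.98 -0.66] gap 0.0
th deg 44.6 bar angle -47.0 0.12221562070754438 torque 0.077
(array([-90.09430986,  -2.55133747, 128.2906761 ]), np.float64(0.7800943118587049))
[[-0.5, -1.2, 1.9, 0.07], [-0.5, -1.2, 1.9, 0.068], [-0.6, -1.3, 1.9, 0.067]]
[[-0.6, -1.3, 1.8, 0.066], [-0.7, -1.3, 1.8, 0.064], [-0.7, -1.3, 1.8, 0.063]]
[[-0.7, -1.3, 1.7, 0.062], [-0.7, -1.3, 1.7, 0.061], [-0.7, -1.3, 1.7, 0.061]]
[[-0.8, -1.4, 1.6, 0.06], [-0.8, -1.4, 1.6, 0.06], [-0.8, -1.4, 1.5, 0.059]]
```

Request:
arm_command:
  series:
    - [[-0.5,-1.2,1.9,0.07],[-0.5,-1.2,1.9,0.068],[-0.6,-1.3,1.9,0.067],[0,0,0,0]]

```text
t: 8.9
tcp_pos: [0.6416, 0.0073, 0.1297]
tool_rot: [-0.102, 0.699, 0.102, 0.7]
force: [-2.0, 1.8, -0.7]
finger_gap: -0.0
```

```bash
python3 -c "
from h import *
feel()"
```

```text
t 8.9 clamp mm [-92.5   9.1 129.7] yawz err to -x -56.3 F [-1.1 -2.4 -0.7] M [-0.265  0.231  0.055] q [-0.16  0.67  1.48  0.    0.99 -0.45] gap -0.0
th deg 56.3 bar angle -56.0 -0.07369727552537508 torque 0.087
```

Request:
arm_command:
  series:
    - [[-0.6,-1.3,1.8,0.066],[-0.7,-1.3,1.8,0.064],[-0.7,-1.3,1.8,0.063],[0,0,0,0]]

```text
t: 9.3
tcp_pos: [0.6477, 0.0045, 0.1319]
tool_rot: [-0.034, 0.706, 0.034, 0.707]
force: [-1.2, 1.2, -0.4]
finger_gap: -0.001
```

```bash
python3 -c "
from h import *
feel()"
```

```text
t 9.3 clamp mm [-91.7  15.8 131.9] yawz err to -x -67.4 F [-0.8 -1.5 -0.4] M [-0.204  0.239 -0.02 ] q [-0.17  0.67  1.46  0.    1.01 -0.26] gap -0.0
th deg 67.4 bar angle -66.0 0.045112880980439085 torque 0.054
```

Request:
arm_command:
  series:
    - [[-0.7,-1.3,1.7,0.062],[-0.7,-1.3,1.7,0.061],[-0.7,-1.3,1.7,0.061],[0,0,0,0]]

```text
t: 9.7
tcp_pos: [0.6528, 0.0008, 0.1341]
tool_rot: [0.031, 0.706, -0.031, 0.707]
force: [-1.2, 1.6, 0.3]
finger_gap: -0.001
```

```bash
python3 -c "
from h import *
feel();print(nom(-72))"
```

```text
t 9.7 clamp mm [-89.6  21.8 134.1] yawz err to -x -77.9 F [-1.1 -1.6  0.3] M [-0.204  0.2    0.017] q [-0.17  0.68  1.44  0.    1.02 -0.08] gap -0.0
th deg 77.9 bar angle -75.0 -0.0892047889971217 torque 0.054
(array([-89.14268451,  14.95384783, 133.30248667]), np.float64(1.3019211530888681))
```

Request:
arm_command:
  series:
    - [[-0.8,-1.4,1.6,0.06],[-0.8,-1.4,1.6,0.06],[-0.8,-1.4,1.5,0.059],[0,0,0,0]]

```text
t: 10.1
tcp_pos: [0.6568, -0.004, 0.1365]
tool_rot: [0.094, 0.7, -0.094, 0.701]
force: [-0.7, 1.2, -0.7]
finger_gap: 0.0
```

```bash
python3 -c "
from h import *
feel();print(nom(-88))
rows([-88,-92,-96,-100]);rows([-100,-104,-108,-112]);rows([-112,-116,-120,-124]);rows([-124,-128,-132,-136])"
```

```text
t 10.1 clamp mm [-86.2  27.  136.5] yawz err to -x -88.2 F [-1.  -1.1 -0.7] M [-0.12   0.15  -0.036] q [-0.18  0.68  1.43  0.    1.03  0.09] gap 0.0
th deg 88.2 bar angle -85.0 -0.15167115166183198 torque 0.05
(array([-84.92974844,  22.20863733, 136.36421727]), np.float64(1.5411904876405613))
[[-0.8, -1.4, 1.5, 0.059], [-0.8, -1.4, 1.5, 0.059], [-0.8, -1.5, 1.5, 0.06]]
[[-0.8, -1.5, 1.4, 0.06], [-0.7, -1.5, 1.4, 0.061], [-0.7, -1.5, 1.4, 0.061]]
[[-0.7, -1.6, 1.4, 0.062], [-0.7, -1.6, 1.4, 0.063], [-0.7, -1.7, 1.4, 0.064]]
[[-0.6, -1.7, 1.4, 0.066], [-0.6, -1.7, 1.4, 0.067], [-0.5, -1.8, 1.4, 0.068]]
```

Request:
arm_command:
  series:
    - [[-0.8,-1.4,1,0.059],[-0.8,-1.4,1,0.059],[-0.8,-1.5,1,0.06],[0,0,0,0]]

```text
t: 10.5
tcp_pos: [0.6585, -0.0091, 0.139]
tool_rot: [0.156, 0.689, -0.156, 0.69]
force: [1.1, 1.8, -1.3]
finger_gap: -0.001
```

```bash
python3 -c "
from h import *
feel();print(nom(-100))"
```

```text
t 10.5 clamp mm [-81.8  30.1 139. ] yawz err to -x -98.4 F [-2.1  0.6 -1.3] M [ 0.009  0.236 -0.042] q [-0.18  0.68  1.42  0.    1.04  0.26] gap -0.0
th deg 98.4 bar angle -96.0 0.14235445636852 torque 0.063
(array([-80.52365709,  26.52510022, 138.69658666]), np.float64(1.719230263090511))
```

Request:
arm_command:
  series:
    - [[-0.8,-1.5,1.2,0.06],[-0.7,-1.5,1.2,0.061],[-0.7,-1.5,1.2,0.061],[0,0,0,0]]

```text
t: 10.9
tcp_pos: [0.6596, -0.0148, 0.1413]
tool_rot: [0.218, 0.672, -0.218, 0.674]
force: [0.5, 2.0, 0.0]
finger_gap: 0.002
```

```bash
python3 -c "
from h import *
feel();print(nom(-112))"
```

```text
t 10.9 clamp mm [-76.7  32.8 141.3] yawz err to -x -108.8 F [-2.1 -0.1  0. ] M [ 0.115  0.372 -0.055] q [-0.19  0.68  1.42  0.    1.04  0.43] gap 0.0
th deg 108.8 bar angle -106.0 -0.15934772931957197 torque 0.051
(array([-75.23570581,  29.73429745, 140.93645707]), np.float64(1.9008937027816342))
```

Request:
arm_command:
  series:
    - [[-0.7,-1.6,1.2,0.062],[-0.7,-1.6,1.2,0.063],[0,0,0,0]]

```text
t: 11.2
tcp_pos: [0.6596, -0.0187, 0.1429]
tool_rot: [0.26, 0.657, -0.259, 0.659]
force: [2.1, 1.5, 0.9]
finger_gap: 0.001
```

```bash
python3 -c "
from h import *
feel()"
```

```text
t 11.2 clamp mm [-73.   34.  142.9] yawz err to -x -116.0 F [-2.1  1.6  0.9] M [0.126 0.382 0.037] q [-0.2   0.67  1.42  0.    1.05  0.55] gap 0.0
th deg 116.0 bar angle -114.0 0.16721846416802766 torque 0.033
```

Request:
arm_command:
  series:
    - [[-0.7,-1.7,1.4,0.064],[-0.6,-1.7,1.4,0.066],[0,0,0,0]]

```text
t: 11.5
tcp_pos: [0.6593, -0.0227, 0.1443]
tool_rot: [0.302, 0.639, -0.301, 0.64]
force: [1.9, 3.2, 1.8]
finger_gap: -0.001
```

```bash
python3 -c "
from h import *
feel();print(nom(-128));rows([-128,-132,-136,-140,-144,-148,-152])"
```

```text
t 11.5 clamp mm [-69.   34.9 144.3] yawz err to -x -123.4 F [-3.6  0.9  1.8] M [0.211 0.658 0.029] q [-0.2   0.67  1.42  0.    1.05  0.68] gap -0.0
th deg 123.4 bar angle -121.0 0.0396458323030251 torque 0.062
(array([-67.03641693,  32.06795953, 143.59521578]), np.float64(2.1559558743707017))
[[-0.6, -1.7, 1.4, 0.067], [-0.5, -1.8, 1.4, 0.068], [-0.5, -1.9, 1.4, 0.07], [-0.5, -1.9, 1.4, 0.072], [-0.4, -2.0, 1.4, 0.073], [-0.4, -2.0, 1.5, 0.075]]
```

Request:
arm_command:
  series:
    - [[-0.6,-1.7,1.4,0.067],[0,0,0,0]]

```text
t: 11.7
tcp_pos: [0.659, -0.0245, 0.1449]
tool_rot: [0.324, 0.628, -0.322, 0.63]
force: [1.9, 4.0, 2.1]
finger_gap: 0.0
```

```bash
python3 -c "
from h import *
feel()"
```

```text
t 11.7 clamp mm [-67.3  35.1 144.9] yawz err to -x -127.2 F [-4.4  0.6  2.1] M [ 0.241  0.819 -0.086] q [-0.21  0.67  1.42  0.    1.05  0.74] gap 0.0
th deg 127.2 bar angle -124.0 0.013627238479934745 torque 0.076
```

Request:
arm_command:
  series:
    - [[-0.5,-1.8,1.4,0.068],[0,0,0,0]]

```text
t: 11.9
tcp_pos: [0.6587, -0.0262, 0.1456]
tool_rot: [0.345, 0.617, -0.343, 0.619]
force: [4.3, 5.0, 1.9]
finger_gap: -0.004
```

```bash
python3 -c "
from h import *
feel()"
```

```text
t 11.9 clamp mm [-65.6  35.3 145.6] yawz err to -x -131.1 F [-6.1  2.7  1.9] M [ 0.309  1.095 -0.028] q [-0.21  0.67  1.42  0.    1.05  0.8 ] gap -0.0
th deg 131.1 bar angle -127.0 0.10407377844951782 torque 0.125
```

Request:
arm_command:
  series:
    - [[-0.5,-1.9,1.4,0.07],[0,0,0,0]]

```text
t: 12.1
tcp_pos: [0.6583, -0.028, 0.1462]
tool_rot: [0.367, 0.604, -0.364, 0.606]
force: [4.1, 7.6, 2.0]
finger_gap: -0.002
```

```bash
python3 -c "
from h import *
feel()"
```

```text
t 12.1 clamp mm [-63.7  35.5 146.2] yawz err to -x -135.2 F [-8.4  1.7  2. ] M [ 0.394  1.256 -0.024] q [-0.21  0.67  1.42  0.    1.05  0.87] gap -0.0
th deg 135.2 bar angle -130.0 0.07877748893507519 torque 0.177
```

Request:
arm_command:
  series:
    - [[-0.5,-1.9,1.4,0.072],[0,0,0,0]]

```text
t: 12.3
tcp_pos: [0.6578, -0.0299, 0.1468]
tool_rot: [0.389, 0.59, -0.385, 0.593]
force: [5.4, 7.7, 3.0]
finger_gap: -0.003
```

Run:
```python
from h import *
from station import snapshot
feel()
ims=[snapshot(n)[...,::-1].copy() for n in("scene","top")]
for n,im in zip(("scene","top"),ims): cv2.imwrite(f"pics/{n}2.png",im)
cv2.imwrite("pics/k2.png",np.hstack([cv2.resize(ims[0][150:220,230:310],None,fx=5,fy=5,interpolation=2),cv2.resize(ims[1][150:220,200:280],None,fx=5,fy=5,interpolation=2)]))
```

```text
t 12.3 clamp mm [-61.8  35.5 146.8] yawz err to -x -139.3 F [-8.9  2.9  3. ] M [ 0.536  1.404 -0.04 ] q [-0.22  0.67  1.42  0.    1.05  0.94] gap -0.0
th deg 139.3 bar angle -133.0 0.04947438201577303 torque 0.182
```

View pics/k2.png

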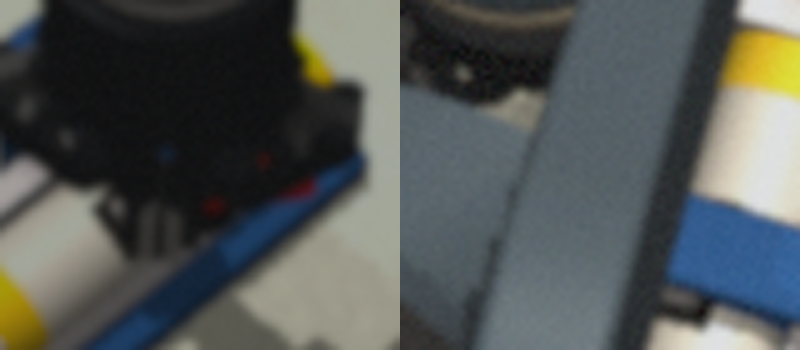

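The arm covers the knob in both views, with only red specks visible at (215,205) in the left half. The bite is in progress, so I'll back off briefly to measure the bar unloaded.

Request:
arm_command:
  series:
    - [[0,6,0,0],[-5,8,0,0],[-40,0,0,0],[-40,0,0,0],[0,-9,-46,0],[0,-9,-46,0],[0,-9,-46,0],[0,-9,-46,0],[0,-9,-46,0],[0,0,0,0]]

```text
t: 13.4
tcp_pos: [0.5302, 0.1703, 0.2305]
tool_rot: [0.384, 0.594, -0.387, 0.591]
force: [0.4, -0.5, 1.3]
finger_gap: 0.0
```

Run:
```python
from h import *
from station import snapshot
feel()
ims=[snapshot(n)[...,::-1].copy() for n in("scene","top")]
for n,im in zip(("scene","top"),ims): cv2.imwrite(f"pics/{n}3.png",im)
cv2.imwrite("pics/k3.png",np.hstack([cv2.resize(ims[0][150:220,230:310],None,fx=5,fy=5,interpolation=2),cv2.resize(ims[1][150:220,200:280],None,fx=5,fy=5,interpolation=2)]))
```

```text
t 13.4 clamp mm [-215.7 -145.2  230.5] yawz err to -x -139.0 F [0.4 0.5 1.3] M [ 0.034 -0.037 -0.02 ] q [0.11 0.44 1.6  0.   1.11 1.26] gap 0.0
th deg 139.0 bar angle -135.0 1.5736053343777314 torque 0.118
```

View pics/k3.png

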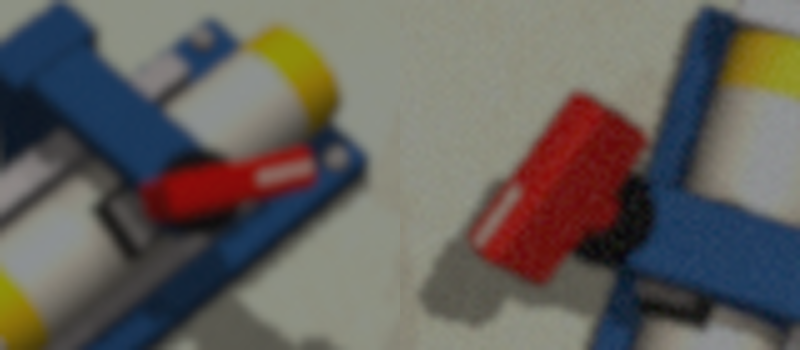

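The bar is now clear. The stripe runs from (258,178) to (312,165) in the left half and from (478,245) to (518,187) in the right half.

```bash
python3 - <<'E'
from h import *
f=lambda p,off:(np.array(p)+.5)/5-.5+off
s=126
def ang(a,b): d=b-a;return np.degrees(np.arctan2(d[1],d[0])).round(1)
P=lambda n,p:onplane(n,f(p,[230,150] if n=="scene" else [200,150]),s)
# direction from stripe toward bar's plain end; same for first picture
for nm,n,a,b in(("now S stripe","scene",(312,165),(258,178)),("now S upper edge","scene",(308,145),(205,166)),
 ("now T stripe","top",(76,245),(118,186)),("now T left edge","top",(72,233),(177,92)),
 ("start S stripe","scene",(205,128),(238,170)),("start T stripe","top",(200,172),(137,172)),("start S edge","scene",(207,112),(303,213))):
    print(nm,P(n,a).round(1),P(n,b).round(1),ang(P(n,a),P(n,b)))
E
for n in 1 3; do python3 - <<E
from h import *
for n,off in(("scene",0),("top",0)):
    im=cv2.imread(f"pics/{n}$n.png");roi=np.zeros(im.shape[:2],np.uint8);(x,y)=(230,150) if n=="scene" else (200,150)
    hsv=cv2.cvtColor(im,cv2.COLOR_BGR2HSV);sub=(slice(y,y+70),slice(x,x+80))
    r=cv2.morphologyEx(red(im)[sub],cv2.MORPH_CLOSE,np.ones((9,9)));h=cv2.erode(r,np.ones((3,3)))
    w=((hsv[sub][...,1]<110)&(h>0)).astype(np.uint8);k,l,st,c=cv2.connectedComponentsWithStats(w)
    if k<2: print(n,"none");continue
    i=1+np.argmax(st[1:,4]);ys,xs=np.where(l==i);vx=cv2.fitLine(np.c_[xs,ys].astype(np.float32),2,0,.01,.01).ravel()
    a,b=vx[2:]+[x,y]-4*vx[:2],vx[2:]+[x,y]+4*vx[:2];A1,B1=onplane(n,a,128),onplane(n,b,128);d=B1-A1
    print($n,n,st[i,4],"stripe centre",((A1+B1)/2).round(1),"angle mod180",round(np.degrees(np.arctan2(d[1],d[0]))%180,1))
E
done
```

```text
now S stripe [10.1 25.6] [1.6 5.1] -112.4
now S upper edge [ 3.4 28.7] [-13.5  -9.2] -114.0
now T stripe [10.8 26.5] [2.5 5.9] -112.0
now T left edge [13.8 23.2] [ -7.6 -26.1] -113.5
start S stripe [-24.3  -1.1] [-5.1  0.4] 4.4
start T stripe [-25.7  -3.4] [-2.8  0.5] 9.6
start S edge [-28.4   3. ] [21.9 12.1] 10.2
1 scene 4 stripe centre [-8.7 -0.9] angle mod180 55.4
1 top 34 stripe centre [-15.7  -1. ] angle mod180 9.6
3 scene 17 stripe centre [ 5.3 13.6] angle mod180 65.9
top none
```

```bash
sed -i 's/^K=np.array.*/K=np.array([-58.5,-1.5,139.]);RR=22./; s/w=8\*abs(n@p)+16\*abs(A@p)/w=8*abs(n@p)+16*abs(A@p)-2.5/; s/p\*(w+11)/p*(w+10)/; s/cp=p-11/cp=p-10/' h.py
python3 - <<'E'
from h import *
q,t=nom(-113);print(q,np.degrees(t))
st=q+9*Tof(t)[:,1];print(st)
s,T=now();Tn=Tof(t)
d=st-R.T@(s['tcp_pos']-o)*1e3;print("after turn to nominal yaw: turn",t-np.radians(139.2),"shift",(Tn.T@d).round(1))
rows([-113,-117,-121,-125,-129,-133,-137,-141,-145]);rows([-145,-149,-153,-157,-161,-165,-169,-173])
E
```

```text
[-72.29766725  26.34210267 139.40847597] 109.79761132065767
[-80.76572126  29.39039092 139.40847597]
t 13.5 clamp mm [-214.  -140.   230.9] yawz err to -x -139.2 F [ 0.5  0.6 -0.3] M [ 0.046 -0.006 -0.006] q [ 0.1   0.44  1.6  -0.    1.1   1.26] gap -0.0
after turn to nominal yaw: turn -0.5131684904056308 shift [ 91.5 -68.  204.5]
[[-0.7, -1.5, 1.2, 0.062], [-0.6, -1.6, 1.2, 0.063], [-0.6, -1.6, 1.2, 0.065], [-0.6, -1.6, 1.2, 0.066], [-0.5, -1.7, 1.2, 0.067], [-0.5, -1.7, 1.2, 0.069], [-0.5, -1.8, 1.2, 0.07], [-0.4, -1.9, 1.2, 0.072]]
[[-0.4, -1.9, 1.2, 0.074], [-0.3, -2.0, 1.2, 0.075], [-0.3, -2.0, 1.2, 0.077], [-0.2, -2.1, 1.2, 0.078], [-0.2, -2.1, 1.2, 0.08], [-0.1, -2.2, 1.2, 0.081], [-0.1, -2.2, 1.2, 0.082]]
```

Request:
arm_command:
  series:
    - [[0,0,0,-0.13],[0,0,0,-0.13],[0,0,0,-0.13],[0,0,0,-0.123],[0,-12,41,0],[0,-12,41,0],[0,-12,41,0],[0,-13,41,0],[0,-13,40.5,0],[20,0,0,0]]

```text
t: 14.5
tcp_pos: [0.6674, -0.0147, 0.2133]
tool_rot: [0.227, 0.665, -0.228, 0.674]
force: [0.0, 1.4, -0.5]
finger_gap: -0.001
```

Request:
arm_command:
  series:
    - [[30,0,0,0],[25,0,0,0],[12,0,0,0],[4,0,0,0],[0,0,0,0],[0,0,0,0]]

```text
t: 15.1
tcp_pos: [0.6619, -0.0064, 0.141]
tool_rot: [0.225, 0.669, -0.225, 0.671]
force: [1.2, 0.0, 0.1]
finger_gap: 0.002
```

Run:
```python
from h import *
feel();go(nom(-113)[0].tolist())
```

```text
t 15.1 clamp mm [-85.4  32.6 141. ] yawz err to -x -110.1 F [-0.4  1.2  0.1] M [-0.028 -0.042 -0.047] q [-0.18  0.68  1.41 -0.    1.05  0.47] gap 0.0
th deg 110.1 bar angle -82.0 -0.0779738200287512 torque -0.007
t 15.1 clamp mm [-85.4  32.6 141. ] yawz err to -x -110.1 F [-0.4  1.2  0.1] M [-0.028 -0.042 -0.047] q [-0.18  0.68  1.41 -0.    1.05  0.47] gap 0.0
to [-72.29766725065379, 26.342102671041573, 139.408475966732] tool shift [  1.6 -14.4  -1.4]
```

Approach in small steps to find the contact, which calibrates the geometry at -113°.

Request:
arm_command:
  series:
    - [[1,-4,-1,0],[0,-4,0,0],[0,-3,0,0],[0,0,0,0]]

```text
t: 15.5
tcp_pos: [0.6531, -0.0145, 0.1391]
tool_rot: [0.225, 0.67, -0.225, 0.67]
force: [0.1, 0.6, 0.1]
finger_gap: -0.002
```

Request:
arm_command:
  series:
    - [[0,-2,0,0],[0,0,0,0]]

```text
t: 15.7
tcp_pos: [0.6524, -0.0156, 0.139]
tool_rot: [0.225, 0.67, -0.225, 0.671]
force: [0.4, 0.8, 0.7]
finger_gap: 0.003
```

Request:
arm_command:
  series:
    - [[0,-2,0,0],[0,0,0,0]]

```text
t: 15.9
tcp_pos: [0.6519, -0.0166, 0.1393]
tool_rot: [0.226, 0.67, -0.225, 0.671]
force: [3.0, 3.1, 2.0]
finger_gap: 0.004
```

Run:
```python
from h import *
feel();go(nom(-113)[0].tolist())
```

```text
t 15.9 clamp mm [-72.7  26.  139.3] yawz err to -x -110.1 F [-3.8  2.   2. ] M [0.181 0.647 0.012] q [-0.2   0.67  1.44  0.    1.03  0.45] gap 0.0
th deg 110.1 bar angle -112.0 -0.08537395019498085 torque 0.045
t 15.9 clamp mm [-72.7  26.  139.3] yawz err to -x -110.1 F [-3.8  2.   2. ] M [0.181 0.647 0.012] q [-0.2   0.67  1.44  0.    1.03  0.45] gap 0.0
to [-72.29766725065379, 26.342102671041573, 139.408475966732] tool shift [-0.1 -0.3  0.4]
```

Request:
arm_command:
  series:
    - [[0,-2,0,0],[-0.7,-2.5,1.2,0.062],[0,0,0,0]]

```text
t: 16.2
tcp_pos: [0.6514, -0.0194, 0.1406]
tool_rot: [0.248, 0.661, -0.244, 0.664]
force: [4.7, 8.7, 2.4]
finger_gap: -0.001
```

```bash
python3 -c "
from h import *
feel()"
```

```text
t 16.2 clamp mm [-69.9  26.3 140.6] yawz err to -x -113.7 F [-9.7  2.   2.4] M [0.278 1.468 0.004] q [-0.2   0.67  1.45  0.01  1.03  0.51] gap -0.0
th deg 113.7 bar angle -119.0 -0.01765903454863471 torque 0.163
```

Request:
arm_command:
  series:
    - [[-0.6,-2.6,1.2,0.063],[-0.6,-2.6,1.2,0.05],[0,0,0,0]]

```text
t: 16.5
tcp_pos: [0.6507, -0.023, 0.1423]
tool_rot: [0.287, 0.646, -0.28, 0.649]
force: [7.8, 13.8, 4.7]
finger_gap: 0.0
```

```bash
python3 -c "
from h import *
feel()"
```

```text
t 16.5 clamp mm [-66.2  26.7 142.3] yawz err to -x -120.2 F [-15.5   3.4   4.7] M [ 0.405  2.363 -0.034] q [-0.21  0.66  1.45  0.01  1.03  0.61] gap 0.0
th deg 120.2 bar angle -127.0 -0.06608747541369842 torque 0.256
```

Request:
arm_command:
  series:
    - [[-0.6,-2.4,1.2,0.065],[-0.6,-2.4,1.2,0.065],[-0.5,-2,1.2,0.066],[0,0,0,0]]

```text
t: 16.9
tcp_pos: [0.6457, -0.0342, 0.143]
tool_rot: [0.345, 0.616, -0.344, 0.618]
force: [2.4, 2.0, 2.0]
finger_gap: 0.002
```

```bash
python3 -c "
from h import *
feel();print(nom(-137))"
```

```text
t 16.9 clamp mm [-54.   25.2 143. ] yawz err to -x -131.3 F [-2.6  1.7  2. ] M [ 0.306  0.337 -0.017] q [-0.23  0.66  1.46  0.    1.03  0.79] gap 0.0
th deg 131.3 bar angle -151.0 0.13851019791458136 torque 0.044
(array([-60.48914825,  27.72189163, 142.96065114]), np.float64(2.3087916713545784))
```

Request:
arm_command:
  series:
    - [[-0.5,-2,1.2,0.068],[-0.5,-2,1.2,0.07],[-0.4,-2,1.2,0.07],[0,0,0,0]]

```text
t: 17.3
tcp_pos: [0.6409, -0.0406, 0.1436]
tool_rot: [0.407, 0.578, -0.407, 0.579]
force: [2.4, 1.4, 1.3]
finger_gap: 0.004
```

```bash
python3 -c "
from h import *
feel();print(nom(-148))"
```

```text
t 17.3 clamp mm [-46.5  22.5 143.6] yawz err to -x -143.2 F [-2.   1.9  1.3] M [ 0.32   0.345 -0.009] q [-0.24  0.65  1.46 -0.    1.02  0.99] gap 0.0
th deg 143.2 bar angle -162.0 -0.22315601328876034 torque 0.049
(array([-54.61534717,  26.35923379, 144.12911429]), np.float64(2.506572179386965))
```

Request:
arm_command:
  series:
    - [[0,6,0,0],[-5,8,0,0],[-40,0,0,0],[-40,0,0,0],[0,-9,-46,0],[0,-9,-46,0],[0,-9,-46,0],[0,-9,-46,0],[0,-9,-46,0],[0,0,0,0]]

```text
t: 18.3
tcp_pos: [0.5297, 0.1704, 0.2287]
tool_rot: [0.404, 0.581, -0.406, 0.578]
force: [-0.5, -0.7, -0.1]
finger_gap: 0.002
```

Run:
```python
from h import *
from station import snapshot
feel()
ims=[snapshot(n)[...,::-1].copy() for n in("scene","top")]
for n,im in zip(("scene","top"),ims): cv2.imwrite(f"pics/{n}4.png",im)
cv2.imwrite("pics/k4.png",np.hstack([cv2.resize(ims[0][150:220,230:310],None,fx=5,fy=5,interpolation=2),cv2.resize(ims[1][150:220,200:280],None,fx=5,fy=5,interpolation=2)]))
```

```text
t 18.3 clamp mm [-215.6 -145.6  228.7] yawz err to -x -142.8 F [ 0.8 -0.2 -0.1] M [-0.018  0.008 -0.029] q [0.11 0.44 1.61 0.   1.1  1.33] gap 0.0
th deg 142.8 bar angle -136.0 1.6924531666130633 torque 0.108
```

View pics/k4.png

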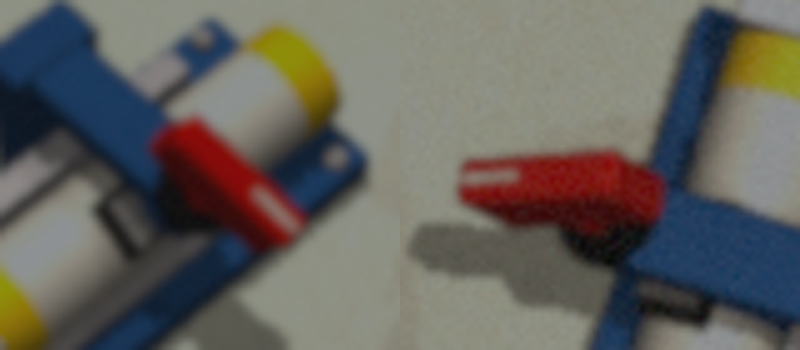

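The bar went farther than the commanded path. Its stripe end now points outward, with the stripe from (255,190) to (292,228) in the left half and from (463,180) to (518,175) in the right half. I'll measure the angle.

Run:
```python
from h import *
f=lambda p,off:(np.array(p)+.5)/5-.5+off
def ang(a,b): d=b-a;return np.degrees(np.arctan2(d[1],d[0])).round(1)
for s in(122,126):
  P=lambda n,p:onplane(n,f(p,[230,150] if n=="scene" else [200,150]),s)
  for nm,n,a,b in(("S stripe","scene",(293,229),(256,190)),("S upper edge","scene",(303,217),(203,118)),("T stripe","top",(63,180),(118,176)),("T up edge","top",(70,160),(215,152)),("T low vis edge","top",(68,206),(105,219))):
    print(s,nm,P(n,a).round(1),P(n,b).round(1),ang(P(n,a),P(n,b)))
# objective: stripe pixels (pale, inside bar) line fits for pictures 1,3,4
for k in(1,3,4):
  for n,(x,y) in(("scene",(230,150)),("top",(200,150))):
    im=cv2.resize(cv2.imread(f"pics/{n}{k}.png")[y:y+70,x:x+80],None,fx=4,fy=4,interpolation=2)
    r=red(im);cs=max(cv2.findContours(r,0,2)[0],key=cv2.contourArea);hull=cv2.fillConvexPoly(np.zeros_like(r),cv2.convexHull(cs),1)
    hull=cv2.erode(hull,np.ones((7,7)));hsv=cv2.cvtColor(im,cv2.COLOR_BGR2HSV)
    w=((hsv[...,1]<150)&(hsv[...,2]>110)&(hull>0)).astype(np.uint8);q,l,st,c=cv2.connectedComponentsWithStats(w)
    if q<2: print(k,n,"none");continue
    i=1+np.argmax(st[1:,4]);ys,xs=np.where(l==i);v=cv2.fitLine(np.c_[xs,ys].astype(np.float32),2,0,.01,.01).ravel()
    g=lambda t:(v[2:]+t*v[:2]+.5)/4-.5+[x,y]
    a,b=onplane(n,g(-25),126),onplane(n,g(25),126);d=b-a
    print(k,n,st[i,4],((a+b)/2).round(1),round(np.degrees(np.arctan2(d[1],d[0]))%180,1))
```

```text
122 S stripe [25.1  7. ] [5.4 3.5] -170.0
122 S upper edge [23.9 12.9] [-27.    2.1] -168.0
122 T stripe [27.8  7. ] [7.1 2.2] -166.8
122 T up edge [27.7  0.4] [-25.5 -11. ] -167.9
122 T low vis edge [22.4 14.7] [ 6.5 16.1] 175.0
126 S stripe [24.2  5.3] [4.6 1.9] -170.0
126 S upper edge [23.  11.2] [-27.6   0.5] -168.0
126 T stripe [24.3  7.7] [3.8 2.9] -166.8
126 T up edge [24.2  1.1] [-28.6 -10.2] -167.9
126 T low vis edge [18.9 15.3] [ 3.2 16.7] 175.0
1 scene 545 [-14.8  -1.2] 12.1
1 top 737 [-13.7  -1.5] 9.1
3 scene 569 [ 5.7 14.5] 67.9
3 top 193 [ 2.8 11.8] 76.9
4 scene 632 [14.1  3.9] 13.5
4 top 546 [12.9  4.6] 15.0
```

Run:
```python
from h import *
for k in(1,3,4):
  for n in("scene","top"):
    im=cv2.imread(f"pics/{n}{k}.png");m=yel(im);q,l,st,c=cv2.connectedComponentsWithStats(m)
    print(k,n,[(st[i,4],c[i].round(2).tolist()) for i in range(1,q) if 60<st[i,4]<900 and 200<c[i][0]<330 and c[i][1]>140])
a,b=cv2.imread("pics/scene3.png"),cv2.imread("pics/scene4.png");t1,t2=cv2.imread("pics/top1.png"),cv2.imread("pics/top4.png")
e=lambda x,y,w,h,i:cv2.resize(i[y:y+h,x:x+w],None,fx=6,fy=6,interpolation=2)
cv2.imwrite("pics/cmp.png",np.hstack([np.vstack([e(215,165,62,48,cv2.imread("pics/scene1.png")),e(215,165,62,48,b)]),np.vstack([e(235,180,62,48,t1),e(235,180,62,48,t2)])]))
```

```text
1 scene [(np.int32(141), [289.67, 163.73]), (np.int32(195), [229.34, 210.65])]
1 top [(np.int32(256), [278.6, 163.44]), (np.int32(297), [249.65, 257.8])]
3 scene [(np.int32(138), [289.76, 163.87]), (np.int32(195), [229.36, 210.61])]
3 top [(np.int32(255), [278.45, 163.45]), (np.int32(290), [249.3, 257.69])]
4 scene [(np.int32(138), [289.71, 163.74]), (np.int32(194), [229.32, 210.59])]
4 top [(np.int32(253), [278.56, 163.5]), (np.int32(290), [249.51, 257.78])]
```

View pics/cmp.png

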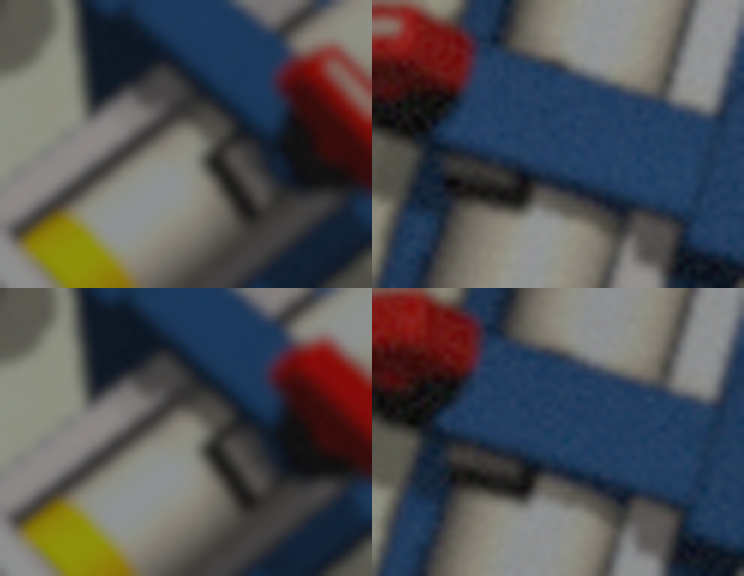

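Run:
```python
from h import *
def barang(x,y,th,hw):
    th=np.radians(th);T=Tof(th);pts=[np.array([x,y,0])-K*[1,1,0]-hw*T[:,1]+t*T[:,2] for t in np.linspace(-14.5,14.5,30)]
    best=None
    for d in np.arange(20,-200,-.5):
        f=np.radians(d);b=np.cos(f)*D+np.sin(f)*E2;n=-np.sin(f)*D+np.cos(f)*E2
        h=np.array([*b[:2],0]);L=np.linalg.norm(h);h/=L;p=np.array([h[1]*-1,h[0],0]);
        if p@np.array([n[0],n[1],0])<0:p=-p
        w=8*abs(n@p)+16*abs(A@p)-RD*abs(A@p)/.53
        m=[(q@p-w,q@h) for q in pts if q@h<30*L]
        if not m: continue
        g,hh=min(m)
        if g>=0: best=(d,round(hh,1))
        if best and g>=0: return best
    return best
data=[(-84.5,-11.8,17.6,4.1),(-91.6,2.2,44.6,2.5),(-92.5,9.1,56.3,2.6),(-91.7,15.8,67.4,1.7),(-89.6,21.8,77.9,1.9),(-86.2,27,88.2,1.5),(-81.8,30.1,98.4,2.2),(-76.7,32.8,108.8,2.1),(-73,34,116,2.6),(-69,34.9,123.4,3.7),(-67.3,35.1,127.2,4.4),(-65.6,35.3,131.1,6.6),(-63.7,35.5,135.2,8.6),(-61.8,35.5,139.3,9.3),
(-72.7,26,110.1,4.3),(-69.9,26.3,113.7,9.9),(-66.2,26.7,120.2,15.9),(-54,25.2,131.3,3.1),(-46.5,22.5,143.2,2.7)]
for RD in(2.5,4):
  for r in data:
    a=barang(*r[:3],10);lev=a[1]*.85/1e3 if a else 0
    print(RD,r,a,"T~",round(r[3]*lev,3) if a else None)
```

```text
2.5 (-84.5, -11.8, 17.6, 4.1) None T~ None
2.5 (-91.6, 2.2, 44.6, 2.5) (np.float64(-47.5), np.float64(10.2)) T~ 0.022
2.5 (-92.5, 9.1, 56.3, 2.6) (np.float64(-51.5), np.float64(28.2)) T~ 0.062
2.5 (-91.7, 15.8, 67.4, 1.7) (np.float64(-60.5), np.float64(28.9)) T~ 0.042
2.5 (-89.6, 21.8, 77.9, 1.9) (np.float64(-69.5), np.float64(29.2)) T~ 0.047
2.5 (-86.2, 27, 88.2, 1.5) (np.float64(-78.5), np.float64(28.9)) T~ 0.037
2.5 (-81.8, 30.1, 98.4, 2.2) (np.float64(-88.0), np.float64(29.0)) T~ 0.054
2.5 (-76.7, 32.8, 108.8, 2.1) (np.float64(-99.0), np.float64(29.1)) T~ 0.052
2.5 (-73, 34, 116, 2.6) (np.float64(-106.5), np.float64(29.3)) T~ 0.065
2.5 (-69, 34.9, 123.4, 3.7) (np.float64(-113.5), np.float64(28.7)) T~ 0.09
2.5 (-67.3, 35.1, 127.2, 4.4) (np.float64(-116.5), np.float64(28.3)) T~ 0.106
2.5 (-65.6, 35.3, 131.1, 6.6) (np.float64(-120.0), np.float64(28.8)) T~ 0.162
2.5 (-63.7, 35.5, 135.2, 8.6) (np.float64(-123.0), np.float64(28.5)) T~ 0.208
2.5 (-61.8, 35.5, 139.3, 9.3) (np.float64(-126.0), np.float64(28.2)) T~ 0.223
2.5 (-72.7, 26, 110.1, 4.3) (np.float64(-113.0), np.float64(28.5)) T~
[... 918 characters left out ...]
 123.4, 3.7) (np.float64(-110.5), np.float64(29.3)) T~ 0.092
4 (-67.3, 35.1, 127.2, 4.4) (np.float64(-113.5), np.float64(28.9)) T~ 0.108
4 (-65.6, 35.3, 131.1, 6.6) (np.float64(-116.5), np.float64(28.5)) T~ 0.16
4 (-63.7, 35.5, 135.2, 8.6) (np.float64(-119.5), np.float64(28.2)) T~ 0.206
4 (-61.8, 35.5, 139.3, 9.3) (np.float64(-123.0), np.float64(27.8)) T~ 0.22
4 (-72.7, 26, 110.1, 4.3) (np.float64(-110.0), np.float64(29.1)) T~ 0.106
4 (-69.9, 26.3, 113.7, 9.9) (np.float64(-116.5), np.float64(28.5)) T~ 0.24
4 (-66.2, 26.7, 120.2, 15.9) (np.float64(-126.0), np.float64(5.7)) T~ 0.077
4 (-54, 25.2, 131.3, 3.1) (np.float64(-172.5), np.float64(3.8)) T~ 0.01
4 (-46.5, 22.5, 143.2, 2.7) None T~ None
```

```bash
cat >> h.py <<'E'
def nomr(deg):
    f=np.radians(deg);b=np.cos(f)*D+np.sin(f)*E2;n=-np.sin(f)*D+np.cos(f)*E2
    h=np.array([*b[:2],0]);h/=np.linalg.norm(h);th=np.arctan2(-h[1],h[0]);T=Tof(th)
    y=T[:,1];w=8*abs(n@y)+16*abs(A@y)
    return K+22*b+y*(w+10)+[0,0,-3],th
E
python3 - <<'E'
from h import *
s,T=now();p=R.T@(s['tcp_pos']-o)*1e3;th0=np.radians(142.8)
for d in(13,17,21,25): q,t=nomr(d);print(d,q.round(1),np.degrees(t).round(1))
q,t=nomr(13);st=q+12*Tof(t)[:,1];print("start",st,"turn",t-th0,"shift",(Tof(t).T@(st-p)).round(1))
ds=[13,15,17,19,21,23,25]
for a,b in zip(ds[:-1],ds[1:]):
    (pa,ta),(pb,tb)=nomr(a),nomr(b);print((Tof(ta).T@(pb-pa)).round(2),round(tb-ta,3))
E
```

```text
t 18.4 clamp mm [-213.4 -140.7  229. ] yawz err to -x -143.0 F [ 0.3  0.3 -0.4] M [ 0.026 -0.025 -0.039] q [ 0.1   0.44  1.6  -0.    1.1   1.33] gap 0.0
13 [-82.   13.  124.6] 164.8
17 [-83.4  11.6 124.9] 160.2
21 [-84.7  10.  125.1] 155.6
25 [-85.9   8.3 125.4] 151.2
start [-85.12368937  24.57139791 124.64057571] turn 0.3834688822968908 shift [104.3 125.8 167.2]
[-0.1  -0.47 -0.87] -0.04
[-0.11 -0.48 -0.88] -0.04
[-0.13 -0.49 -0.89] -0.04
[-0.14 -0.49 -0.9 ] -0.039
[-0.15 -0.5  -0.91] -0.039
[-0.17 -0.51 -0.92] -0.039
```

Request:
arm_command:
  series:
    - [[0,0,0,0.13],[0,0,0,0.13],[0,0,0,0.123],[0,26,33.5,0],[0,26,33.5,0],[0,26,33.5,0],[0,26,33.5,0],[0,26,33.2,0],[0,0,0,0],[20,0,0,0]]

```text
t: 19.4
tcp_pos: [0.6608, -0.01, 0.2109]
tool_rot: [0.512, 0.487, -0.509, 0.491]
force: [0.1, -0.2, 1.2]
finger_gap: -0.003
```

Request:
arm_command:
  series:
    - [[30,0,0,0],[30,0,0,0],[15,0,0,0],[9,0,0,0],[0,0,0,0],[0,0,0,0]]

```text
t: 20.0
tcp_pos: [0.6584, -0.0065, 0.1258]
tool_rot: [0.51, 0.489, -0.509, 0.491]
force: [-0.3, -0.5, 0.1]
finger_gap: 0.0
```

Run:
```python
from h import *
go(nomr(13)[0].tolist())
```

```text
t 20.0 clamp mm [-84.3  29.3 125.8] yawz err to -x -165.2 F [ 0.6 -0.1  0.1] M [-0.015 -0.026 -0.005] q [-0.18  0.69  1.43 -0.    1.01  1.43] gap 0.0
to [-81.97158838278803, 12.992785762281645, 124.64057570791925] tool shift [  1.1 -16.3  -1.9]
```

Request:
arm_command:
  series:
    - [[1,-4,-2,0],[0,-4,0,0],[0,-3,0,0],[0,-2,0,0],[0,-1,0,0],[0,0,0,0]]

```text
t: 20.6
tcp_pos: [0.6434, -0.0036, 0.1238]
tool_rot: [0.51, 0.49, -0.51, 0.49]
force: [-0.4, 0.6, 0.1]
finger_gap: 0.002
```

Request:
arm_command:
  series:
    - [[0,-1,0,0],[0,0,0,0]]

```text
t: 20.8
tcp_pos: [0.6425, -0.0036, 0.1237]
tool_rot: [-0.51, -0.49, 0.51, -0.49]
force: [0.3, 0.3, -0.6]
finger_gap: -0.001
```

Request:
arm_command:
  series:
    - [[0,-1,0,0],[0,0,0,0]]

```text
t: 21.0
tcp_pos: [0.642, -0.0037, 0.1238]
tool_rot: [0.51, 0.49, -0.509, 0.49]
force: [1.2, -0.1, -0.3]
finger_gap: 0.001
```

Run:
```python
from h import *
go(nomr(13)[0].tolist())
```

```text
t 21.0 clamp mm [-82.2  12.7 123.8] yawz err to -x -165.2 F [-0.2  1.2 -0.3] M [0.104 0.02  0.026] q [-0.18  0.68  1.48  0.    0.98  1.43] gap 0.0
to [-81.97158838278803, 12.992785762281645, 124.64057570791925] tool shift [-0.8  0.2  0.3]
```

Request:
arm_command:
  series:
    - [[0,-1,-0.5,-0.02],[0,-1,-0.5,-0.02],[0,0,0,0]]

```text
t: 21.3
tcp_pos: [0.6403, -0.0027, 0.1239]
tool_rot: [0.5, 0.5, -0.499, 0.501]
force: [3.7, -0.1, -1.0]
finger_gap: -0.001
```

```bash
python3 -c "
from h import *
now()"
```

```text
t 21.3 clamp mm [-82.6  10.9 123.9] yawz err to -x -162.8 F [-1.   3.6 -1. ] M [0.49  0.075 0.037] q [-0.18  0.68  1.48 -0.    0.98  1.39] gap -0.0
```

Request:
arm_command:
  series:
    - [[0,-1,-0.5,-0.02],[0,-1,-0.5,-0.02],[0,0,0,0]]

```text
t: 21.6
tcp_pos: [0.6383, -0.0015, 0.124]
tool_rot: [0.49, 0.51, -0.489, 0.511]
force: [5.5, -0.5, -1.3]
finger_gap: -0.003
```

```bash
python3 -c "
from h import *
now()"
```

```text
t 21.6 clamp mm [-83.1   8.6 124. ] yawz err to -x -160.5 F [-1.2  5.4 -1.3] M [0.707 0.167 0.066] q [-0.18  0.67  1.49  0.    0.98  1.35] gap -0.0
```

Request:
arm_command:
  series:
    - [[0,-1,-0.5,-0.02],[0,0,0,0]]

```text
t: 21.8
tcp_pos: [0.6377, -0.0013, 0.1241]
tool_rot: [0.485, 0.514, -0.484, 0.516]
force: [5.3, -0.5, -0.8]
finger_gap: 0.0
```

```bash
python3 -c "
from h import *
now()"
```

```text
t 21.8 clamp mm [-83.2   8.  124.1] yawz err to -x -159.4 F [-1.1  5.2 -0.8] M [0.896 0.204 0.029] q [-0.18  0.67  1.49  0.    0.97  1.33] gap 0.0
```

Request:
arm_command:
  series:
    - [[0,8,0,0],[0,10,0,0],[-40,0,0,0],[-40,0,0,0],[-10,-25,-40,0],[0,-25,-40,0],[0,-25,-40,0],[0,-25,-40,0],[0,-25,-40,0],[0,0,0,0]]

```text
t: 22.8
tcp_pos: [0.5119, 0.1961, 0.2133]
tool_rot: [0.481, 0.519, -0.485, 0.514]
force: [0.1, 0.9, -0.7]
finger_gap: -0.0
```

Run:
```python
from h import *
from station import snapshot
now()
ims=[snapshot(n)[...,::-1].copy() for n in("scene","top")]
for n,im in zip(("scene","top"),ims): cv2.imwrite(f"pics/{n}5.png",im)
cv2.imwrite("pics/k5.png",np.hstack([cv2.resize(ims[0][150:220,230:310],None,fx=5,fy=5,interpolation=2),cv2.resize(ims[1][150:220,200:280],None,fx=5,fy=5,interpolation=2)]))
for k in(4,5):
  for n,(x,y) in(("scene",(230,150)),("top",(200,150))):
    im=cv2.resize(cv2.imread(f"pics/{n}{k}.png")[y:y+70,x:x+80],None,fx=4,fy=4,interpolation=2)
    r=red(im);cs=max(cv2.findContours(r,0,2)[0],key=cv2.contourArea);hull=cv2.fillConvexPoly(np.zeros_like(r),cv2.convexHull(cs),1)
    hull=cv2.erode(hull,np.ones((7,7)));hsv=cv2.cvtColor(im,cv2.COLOR_BGR2HSV)
    w=((hsv[...,1]<150)&(hsv[...,2]>110)&(hull>0)).astype(np.uint8);q,l,st,c=cv2.connectedComponentsWithStats(w)
    i=1+np.argmax(st[1:,4]);ys,xs=np.where(l==i);v=cv2.fitLine(np.c_[xs,ys].astype(np.float32),2,0,.01,.01).ravel()
    g=lambda t:(v[2:]+t*v[:2]+.5)/4-.5+[x,y]
    a,b=onplane(n,g(-25),125),onplane(n,g(25),125);d=b-a
    print(k,n,st[i,4],((a+b)/2).round(1),round(np.degrees(np.arctan2(d[1],d[0]))%180,1))
```

```text
t 22.8 clamp mm [-234.9 -170.2  213.3] yawz err to -x -159.1 F [-0.9 -0.2 -0.7] M [-0.01   0.012 -0.002] q [0.16 0.45 1.64 0.   1.06 1.66] gap -0.0
4 scene 632 [14.3  4.4] 13.5
4 top 546 [13.8  4.4] 15.0
5 scene 596 [13.8  6.5] 21.6
5 top 261 [9.5 5.7] 36.3
```

View pics/k5.png

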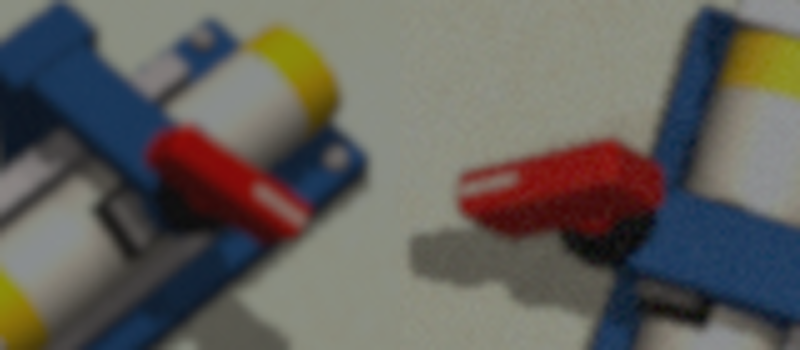

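The bar is back to about -158°: both views show it about 8° back from the earlier -167°. The stripe runs from (258,187) to (303,222) in the left half and from (462,190) to (518,178) in the right half. I'll check the other objects and hand in.

Run:
```python
from h import *
from station import ticket
for n,c in(("top",[(327,306),(365,217),(312,137)]),("scene",[(255,122),(200,147),(190,217)])):
    a,b=[cv2.GaussianBlur(cv2.imread(f"pics/{n}{k}.png"),(5,5),0) for k in(0,5)]
    for x,y in c:
        t=a[y-20:y+20,x-20:x+20];r=cv2.matchTemplate(b[y-28:y+28,x-28:x+28],t,cv2.TM_CCOEFF_NORMED);_,m,_,l=cv2.minMaxLoc(r);print(n,(x,y),round(m,3),l[0]-8,l[1]-8)
m=yel(cv2.imread("pics/top5.png"));q,l,st,c=cv2.connectedComponentsWithStats(m);print([c[i].round(2).tolist() for i in range(1,q) if 60<st[i,4]<900 and 200<c[i][0]<330])
ticket.sign_off()
```

```text
top (327, 306) 1.0 0 0
top (365, 217) 1.0 0 0
top (312, 137) 0.999 0 0
scene (255, 122) 1.0 0 0
scene (200, 147) 1.0 0 0
scene (190, 217) 1.0 0 0
[[278.48, 163.45], [249.45, 257.72]]
the job is handed in; nothing more can be done
```

I slid the tube home, tightened the red knob past its bite and handed the job in at about 23 s. The tightening was not clean: I overshot the 45° and turned the knob back about 8°.

- **Tube:** I pushed it with shut fingers until it stopped with the force rising to about 9 N. Its caps have not moved in the pictures since.
- **Knob:** I turned it by pushing the bar, because the tool stays vertical and can't line up with the tilted screw. I felt the bite start after roughly 115–120° of turning. During the next push the bar ran on further than I meant, to about 55–65° past the start of the bite. I then pushed it back. The pictures now put it about 48–55° past the start of the bite, or about 37–46° past full resistance.
- **Doubtful points:**
  - The start of the bite is only known to within about 4°.
  - The force was only about 3 N at the end of the last tightening push.
  - Turning back took only about 5 N, less than the full bite torque would suggest, and I did not find out why.
  - On the last picture, the automatic angle fit gave 22° in one view and 36° in the other. The 36° came from a poor stripe mask, so I relied on the first view and on reading the stripe by eye.
- **Other objects:** the jar, beaker and wash bottle show no movement in either view. The arm is clear of everything.

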